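Stack the pinned slide tray on the lower tray

TASK

On the lab bench, pick up the large slide tray that stands on four corner pins and stack it on the low tray with the four corner sockets, so that all four pins drop fully into the sockets. Carry it level and set it down gently, since it holds glass slides, and let go. Leave the low tray where it stands, and do not disturb the small flat-bottomed caddy.

Things in the scene. Friction and masses are not known exactly. Their poses are not given: they have to be found in the camera images.
- pinned_mid (a point): Tray to move: white, 190 (its x) by 140 (y), 96 tall (mm), 0.5 kg, holds glass slides. Stands on 4 tapered pins, 25 long, 14 wide, tips 8, at x +-75, y +-50. Rim top 43 above the tips. Handle over its middle: level grip bar along x, 100 long, 16 thick (y), 24 high, top at 96, a post at each end. Point: centre half-way up, 48 above the tips, 36 below the bar's middle. z up; half turn same.
- lower_mid (a point): Low tray to stack on: white, loose, no handle, slides in it, 190 (its x) by 140 (y), 28 tall (mm), 0.9 kg. At each corner (x +-75, y +-50) an open square socket 34 wide inside, 20 deep, its floor 8 and rim 28 above the bench; walls between 18 high. Point: centre half-way up, 14 above the bench, z up. With the pinned tray fully home, its point is 42 above this one. Half turn same.
- caddy_mid (a point): Bystander: small white flat-bottomed caddy, 130 by 100 mm, 78 mm tall, with a like handle but no pins, holding blue-capped vials. The point is its centre half-way up, 39 mm above the bench. Leave it alone.
There are look-alikes about, which are no part of the job. Leave any black or orange look-alike of the part that bears pinned_mid alone.

How it is judged (in metres and radians):
At the end, for the whole second after the job is handed in: The pinned tray rests released on the low tray, all four pins in the sockets: centres within 18 mm sideways, its centre 36 to 48 mm above the low tray's, long axes within 0.2 rad, level within 0.08 rad, still; the low tray flat on the bench within 40 mm of its start (horizontal distance between pinned_mid and lower_mid below 0.018 m and z of pinned_mid in the frame of lower_mid between 0.036 and 0.048 m and angle between the x axis of pinned_mid and the x axis of lower_mid, either way round below 0.2 rad and angle between pinned_mid's own z axis and vertical below 0.08 rad and height (world z) of lower_mid below 0.02 m and distance of lower_mid from where it was at the start of the episode below 0.04 m and linear speed of pinned below 0.02 m/s and angular speed of pinned below 0.1 rad/s); the robot touches nothing.
It fails at once if the pinned tray is tipped more than 0.5 rad (angle between pinned_mid's own z axis and vertical above 0.5 rad).
It fails at once if the pinned tray is dropped (faster than 0.7 m/s while not held, a fall of about 25 mm) (linear speed of pinned above 0.7 m/s and contact force between the fingers and pinned below 0.1 N).
It fails at once if the caddy is moved more than 30 mm (distance of caddy_mid from where it was at the start of the episode above 0.03 m).
It also fails if it takes over 48 s, if anything falls off the work surface, if the arm or the gripper's body presses on something with over 40 N, if the wrist force passes 120 N, or if a joint passes its speed limit or range.

ROBOT

A 6-joint arm with a two-finger parallel gripper is mounted at the origin on the work surface. World frame = base frame: x ahead of the robot, y to its left, z up, the work surface at z = 0. Lengths are in mm, angles in rad, forces in N, time in s.
With the tool pointing down it reaches from about 350 to 1000 mm from the base axis. Payload 7.1 kg.
Tool frame: the origin (TCP) lies at the very end of the fingers, on their centre line; the grasp point (between the pads) lies 19 mm behind it (bot.grip_point_offset is the distance from the TCP to the grasp point, in mm); z points along the fingers, y is the direction in which the jaws open and shut (so a half turn about z gives the same grasp; the last joint's range is limited). The gripper opens to 85 mm and grips with 20 to 120 N. Pads are 22 mm wide; open, the fingers measure 114 mm over their backs; the gripper's body (76 mm by 85 mm) begins 54 mm behind the grasp point. The pads swing forward as they close: fully open they stand 13 mm farther back than shut.
Start: joints at [-1.198, 0.423, 1.63, -0, 1.089, -0.019], TCP at [238.674, -577.616, 231.319] pointing down, gripper open.
Joint ranges: [-3, 3], [-0.9, 2.11], [0.09, 2.58], [-1.31, 4.45], [0.11, 2.69], [-2.54, 2.54]. Speed limits (rad/s): [2.39, 2.39, 3.01, 3.14, 3.14, 3.14].

INTERFACE

Orientations are given as a rotation vector (axis times angle).
In Python, from workcell import bot, vision gives the robot as it stands.
- The arm moves only by the tool arm_command, never from a script. Its argument "deltas" is text: rows parted by semicolons, each of 7 numbers parted by spaces: the shift along the world's x, y, z in cm, then the turn, a rotation vector about the world's x, y, z in rad, then the opening, from 0 (shut) to 1 (fully open). In form: dx dy dz wx wy wz grip; .... A call has 1 to 5 rows; each row shifts and turns the commanded pose from where the row before left it; what a row does not reach is not made up. A row lasts 1/12 s, in which the tool goes at most 41.7 mm and 7.16 degrees, less where a joint would pass 70% of its speed; a pose out of reach is approached as far as the arm can. A call is refused whole if a number of a shift passes 4.17 or a number of a turn 0.125, either way. A call with a gripper value outside its range is refused whole. The fingers move at their own pace and stop on an object; "force" is the grip in N (left out, the last holds). Time passes only in rows, so rows that do not move let the fingers close. It gives the time, the measured TCP pose, the force and the opening at its end, in the units of the state.
- bot.read_state(): the state, without advancing time (a new reading comes with each control period).
- vision.grab_frame(name): name is "scene" or "top"; returns a dict with "img" (420x560x3 uint8, red, green, blue), "intrinsics" (3x3 intrinsics, pixels), "origin" and "rotation" of the camera in the world. Camera axes: x right, y down, z forward; pixel columns grow to the right and rows downward; lengths in mm; the calibration is good to about 2 mm. A picture is of the moment at which its call begins. There is no depth.
- bot.finish_job(): hands the job in, once; it reports no verdict.
The state is a dict: "clock": time; "q": joint angles; "joint_vel": joint speeds; "tau": joint torques, N m; "tool_pos": TCP position; "eef_rot": TCP orientation; "contact_force": force on the tool from outside, world axes, zero at the start; "ft_torque": the same for the moment, N m; "grip_width": opening from 0.0 (shut) to 1.0 (fully open).
Only numpy, scipy, OpenCV 4.12 (cv2) and the standard library are available. Lean on these libraries where they do the work, as an engineer would, in place of code of your own. Each camera call takes 0.05 s, during which the arm holds its last target.

## Working session

There is one attempt and no reset: what is moved stays moved. The work goes in short steps, Python scripts to look and compute and a tool call to move; the robot and the scene stay as the last step left them, time stands still between calls to the robot, and variables do not carry over. Pictures are saved under pics/ and viewed, and the job is handed in when it is done.

Besides the shell and the picture viewer there is one more tool, called after "Call:" as name(argument=value, ...) on one line, values as JSON. arm_command: Moves the arm, as the interface text tells. Its arguments: {"type":"object","properties":{"deltas":{"type":"string"},"force":{"type":"number"}},"required":["deltas"]}

```bash
mkdir -p pics
python3 - <<'E'
from workcell import bot, vision
import cv2
for n in("scene","top"):
    f=vision.grab_frame(n); cv2.imwrite(f"pics/{n}0.png",f["img"][:,:,::-1]); print(n,f["intrinsics"],f["origin"],f["rotation"])
print(bot.read_state())
E
```

```text
scene [[421.0418456    0.         284.02245731]
 [  0.         421.0418456  213.28318176]
 [  0.           0.           1.        ]] [1098.17598161 -367.8503018  1001.04047735] [-2.19908963 -1.12047642  0.39781264]
top [[539.80069911   0.         278.78696914]
 [  0.         539.80069911 205.98213305]
 [  0.           0.           1.        ]] [ 326.84490744  121.61500693 1403.3607736 ] [-2.20688279  2.14255197 -0.10654354]
{'clock': 0.1, 'q': array([-1.19801831e+00,  4.23794230e-01,  1.63060954e+00,  2.05319909e-05,
        1.08859273e+00, -1.89760001e-02]), 'joint_vel': array([ 4.97691966e-04, -1.17299530e-03, -2.69930031e-03,  8.82190622e-04,
        8.17678060e-06,  1.06667054e-04]), 'tau': array([ 5.28221153e-04, -5.58427513e+01, -2.82444173e+01, -1.42867205e-05,
        2.95894453e-03, -8.75008652e-06]), 'tool_pos': array([ 238.49468841, -577.17424743,  230.60639211]), 'eef_rot': array([-3.08016134e+00, -6.11154003e-01,  3.59786338e-04]), 'contact_force': array([0.65482535, 0.1946985 , 0.92595956]), 'ft_torque': array([ 0.00269981, -0.05731174,  0.00917817]), 'grip_width': 1.0006419765344163}
```

View pics/scene0.png

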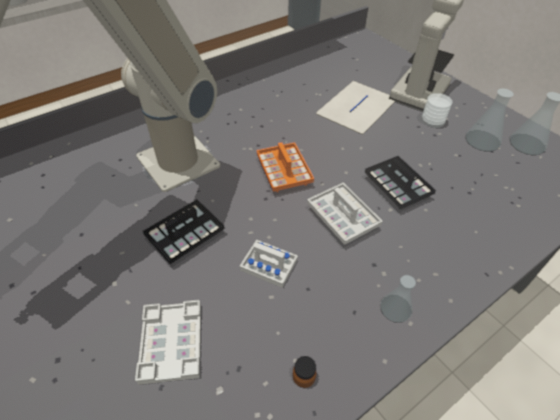

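View pics/top0.png

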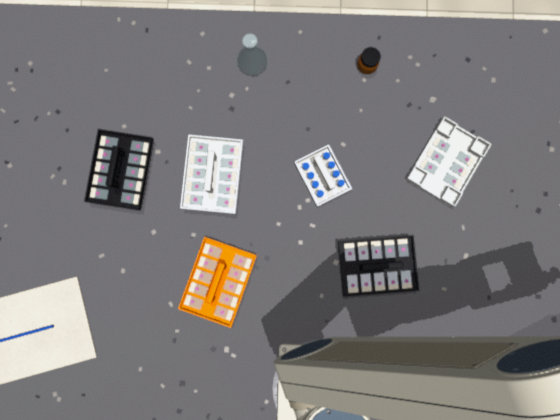

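The top view shows these candidates: white handled tray (212,175), black tray (120,170), black tray (378,265), orange tray (217,282), caddy with blue caps (323,175), and low socketed tray (449,162). By description, the white one at (212,175) is the pinned tray. I'll check that in a close crop.

Run:
```python
import cv2,numpy as np
t=cv2.imread("pics/top0.png"); s=cv2.imread("pics/scene0.png")
a=cv2.resize(t[125:225,170:260],None,fx=6,fy=6,interpolation=cv2.INTER_CUBIC); cv2.imwrite("pics/c1.png",a)
a=cv2.resize(t[110:215,400:500],None,fx=5.5,fy=5.5,interpolation=cv2.INTER_CUBIC); cv2.imwrite("pics/c2.png",a)
a=cv2.resize(s[170:250,300:390],None,fx=7,fy=7,interpolation=cv2.INTER_CUBIC); cv2.imwrite("pics/c3.png",a)
```

```text
(no output)
```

View pics/c1.png

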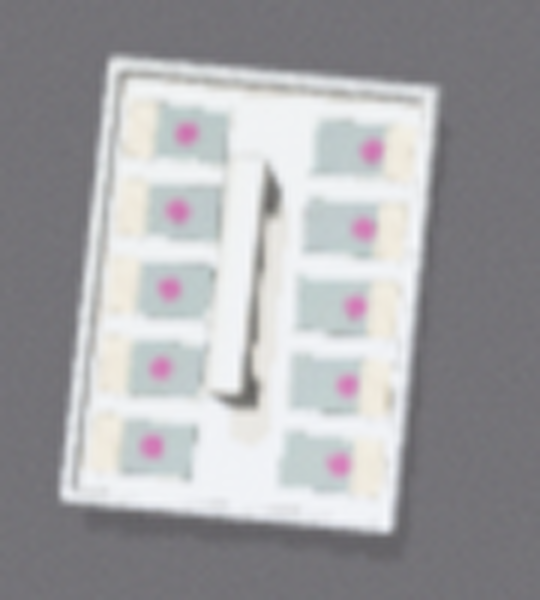

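View pics/c2.png

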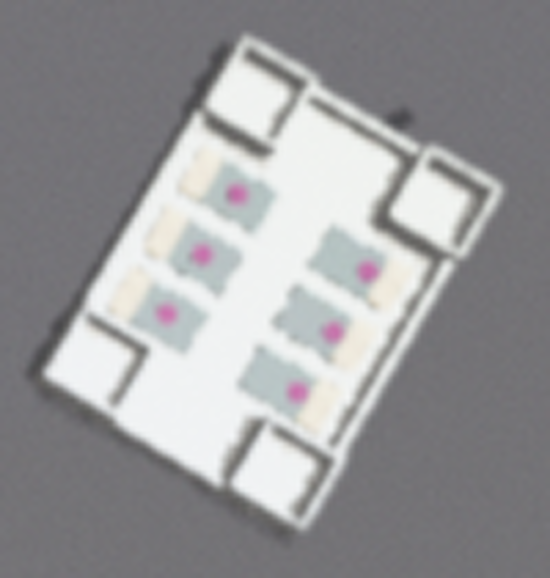

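View pics/c3.png

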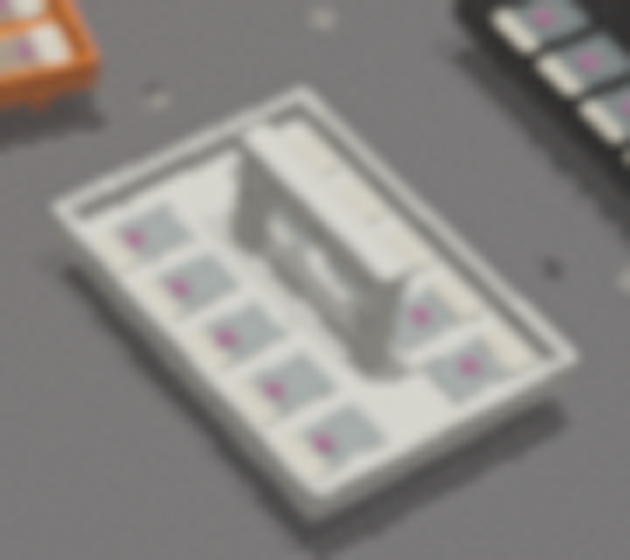

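Crop c1 shows the white tray's rim corners at (110,58), (438,88), (392,532) and (62,500), with a centre handle. It stands off the bench, as its shadow shows. Crop c2 shows the four-socket tray, with outer corners at (245,35), (503,187), (305,528) and (43,375).

```bash
cat > h.py <<'E'
import numpy as np
from scipy.spatial.transform import Rotation as R
from workcell import vision
C={}
import re
C["top"]=(np.array([[539.80069911,0,278.78696914],[0,539.80069911,205.98213305],[0,0,1]]),np.array([326.84490744,121.61500693,1403.3607736]),R.from_rotvec([-2.20688279,2.14255197,-0.10654354]).as_matrix())
C["scene"]=(np.array([[421.0418456,0,284.02245731],[0,421.0418456,213.28318176],[0,0,1]]),np.array([1098.17598161,-367.8503018,1001.04047735]),R.from_rotvec([-2.19908963,-1.12047642,0.39781264]).as_matrix())
def pt(cam,uv,z):
    K,o,r=C[cam]; d=r@np.linalg.solve(K,[uv[0],uv[1],1]); return o+d*(z-o[2])/d[2]
def px(cam,p):
    K,o,r=C[cam]; q=K@(r.T@(np.asarray(p)-o)); return q[:2]/q[2]
def crop(cam,pts,off,s,z):
    return np.array([pt(cam,(np.array(p)+.5)/s-.5+off,z) for p in pts])
def rep(n,P):
    c=P.mean(0); e=P-np.roll(P,-1,0); L=np.linalg.norm(e,axis=1)
    print(n,c.round(1),"sides",L.round(1),"dir deg",[round(np.degrees(np.arctan2(v[1],v[0]))%180,1) for v in e])
E
python3 - <<'E'
from h import *
rep("rim",crop("top",[(110,58),(438,88),(392,532),(62,500)],(170,125),6,43))
rep("bar",crop("top",[(232,157),(266,160),(241,392),(208,390)],(170,125),6,96))
rep("rimS",crop("scene",[(303,85),(578,352),(315,495),(52,208)],(300,170),7,43))
rep("low",crop("top",[(245,35),(503,187),(305,528),(43,375)],(400,110),5.5,28))
rep("caddy",np.array([pt("top",p,30) for p in [(295,160),(332,145),(352,188),(318,206)]]))
E
```

```text
rim [533.4 292.3  43. ] sides [140.6 190.9 139.7 190.2] dir deg [np.float64(86.4), np.float64(176.2), np.float64(86.2), np.float64(176.5)]
bar [532.9 291.6  96. ] sides [14.  96.  13.4 96.4] dir deg [np.float64(86.6), np.float64(176.3), np.float64(88.2), np.float64(176.6)]
rimS [531.1 294.5  43. ] sides [189.9 142.9 188.3 142.8] dir deg [np.float64(176.5), np.float64(86.7), np.float64(176.4), np.float64(87.3)]
low [ 587.9 -319.    28. ] sides [140.2 189.2 140.5 190.6] dir deg [np.float64(60.3), np.float64(150.3), np.float64(60.9), np.float64(150.2)]
caddy [540.9   3.9  30. ] sides [103.5 122.7  99.1 132.6] dir deg [np.float64(114.0), np.float64(25.9), np.float64(119.6), np.float64(27.8)]
```

Both cameras agree to within 3 mm, and the side lengths match 190 × 140:
- **Pinned tray:** centre (532.7, 292.3), long axis at 176.4°.
- **Low tray:** centre (588, -319), long axis at 150.4°.

The jaws need to lie along 86.4°, a turn of -0.456 rad from the start. I'm moving over the tray now.

Call:
arm_command(deltas="1.176 3.48 0 0 0 -0.0182 1;1.176 3.48 0 0 0 -0.0182 1;1.176 3.48 0 0 0 -0.0182 1;1.176 3.48 0 0 0 -0.0182 1;1.176 3.48 0 0 0 -0.0182 1")

```text
clock: 0.52
tool_pos: [297.4, -401.8, 230.9]
eef_rot: [-3.106, -0.468, 0.0]
contact_force: [1.5, -0.3, 0.4]
grip_width: 0.998
```

Call:
arm_command(deltas="1.176 3.48 0 0 0 -0.0182 1;1.176 3.48 0 0 0 -0.0182 1;1.176 3.48 0 0 0 -0.0182 1;1.176 3.48 0 0 0 -0.0182 1;1.176 3.48 0 0 0 -0.0182 1")

```text
clock: 0.93
tool_pos: [356.2, -227.9, 231.2]
eef_rot: [-3.124, -0.327, 0.0]
contact_force: [1.1, -0.6, 0.9]
grip_width: 1.005
```

Call:
arm_command(deltas="1.176 3.48 0 0 0 -0.0182 1;1.176 3.48 0 0 0 -0.0182 1;1.176 3.48 0 0 0 -0.0182 1;1.176 3.48 0 0 0 -0.0182 1;1.176 3.48 0 0 0 -0.0182 1")

```text
clock: 1.35
tool_pos: [415.1, -53.8, 231.3]
eef_rot: [-3.136, -0.185, 0.0]
contact_force: [1.9, 0.9, -0.1]
grip_width: 1.0
```

Call:
arm_command(deltas="1.176 3.48 0 0 0 -0.0182 1;1.176 3.48 0 0 0 -0.0182 1;1.176 3.48 0 0 0 -0.0182 1;1.176 3.48 0 0 0 -0.0182 1;1.176 3.48 0 0 0 -0.0182 1")

```text
clock: 1.77
tool_pos: [473.9, 120.3, 231.2]
eef_rot: [3.141, 0.043, -0.0]
contact_force: [0.1, -0.1, -0.6]
grip_width: 1.0
```

Call:
arm_command(deltas="1.176 3.48 0 0 0 -0.0182 1;1.176 3.48 0 0 0 -0.0182 1;1.176 3.48 0 0 0 -0.0182 1;1.176 3.48 0 0 0 -0.0182 1;1.176 3.48 0 0 0 -0.0182 1")

```text
clock: 2.18
tool_pos: [532.6, 294.2, 230.9]
eef_rot: [3.14, -0.1, -0.001]
contact_force: [0.7, -0.8, 0.2]
grip_width: 0.995
```

Call:
arm_command(deltas="0 0 0 0 0 0 1;0 0 0 0 0 0 1;0 0 0 0 0 0 1")

```text
clock: 2.43
tool_pos: [532.0, 292.0, 230.6]
eef_rot: [3.139, -0.098, -0.002]
contact_force: [0.3, -0.2, -0.4]
grip_width: 0.998
```

```bash
cat >> h.py <<'E'
def st():
    from workcell import bot
    s=bot.read_state(); r=R.from_rotvec(s["eef_rot"]).as_matrix()
    print("t",round(s["clock"],2),"tcp",s["tool_pos"].round(1),"jaw deg",round(np.degrees(np.arctan2(r[1,1],r[0,1]))%180,2),"toolz",r[:,2].round(4),"q",s["q"].round(3),"F",s["contact_force"].round(1),"M",s["ft_torque"].round(2),"g",round(s["grip_width"],3))
def snap(name,box,s,out):
    import cv2
    f=vision.grab_frame(name)["img"][:,:,::-1]; x0,y0,x1,y1=box
    cv2.imwrite("pics/"+out,cv2.resize(f[y0:y1,x0:x1],None,fx=s,fy=s,interpolation=cv2.INTER_CUBIC))
E
python3 - <<'E'
from h import *
st(); snap("scene",(270,120,420,260),5,"s1.png")
import cv2
s=cv2.imread("pics/scene0.png"); cv2.imwrite("pics/c4.png",cv2.resize(s[290:390,125:215],None,fx=6,fy=6,interpolation=cv2.INTER_CUBIC))
E
```

```text
t 2.43 tcp [532.  292.  230.6] jaw deg 86.42 toolz [-0.0015 -0.0011 -1.    ] q [ 0.482  0.398  1.671 -0.     1.074  2.116] F [ 0.3 -0.2 -0.4] M [ 0.02  0.   -0.03] g 0.998
```

View pics/s1.png

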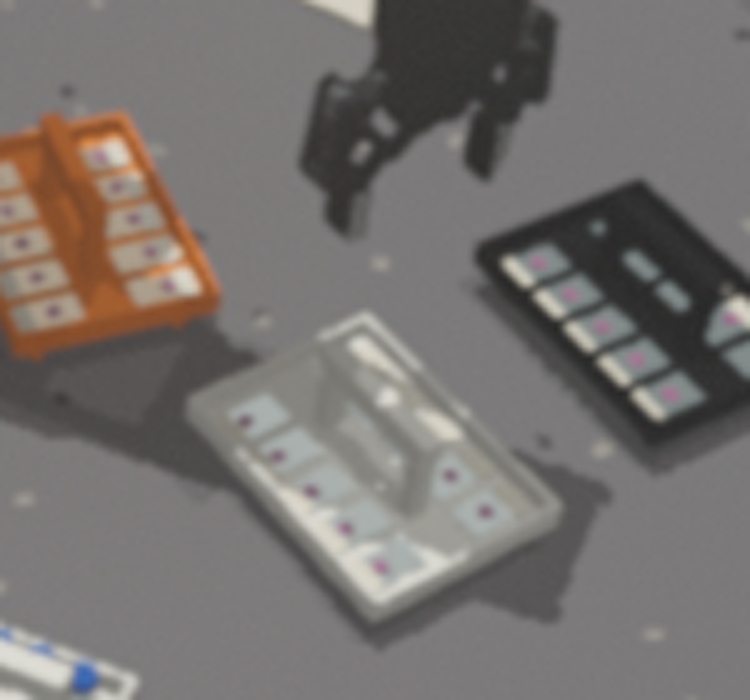

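View pics/c4.png

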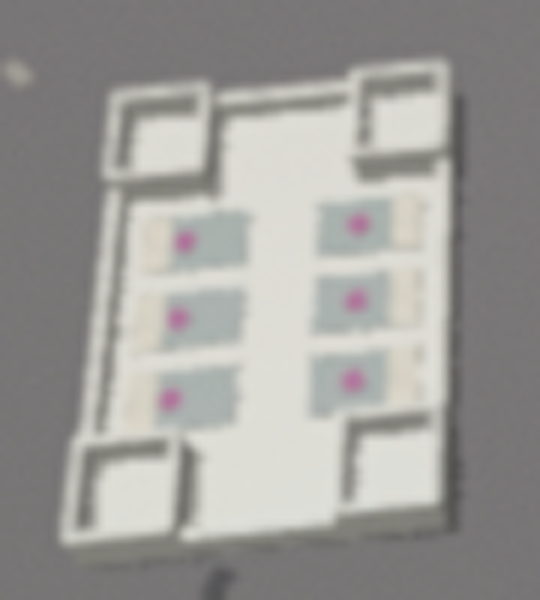

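The scene picture shows the jaws at crop (435,150), straddling the bar direction above the white tray. The low tray's corners in the scene crop are at (112,87), (450,62), (442,508) and (62,543). I'm descending to the bar and cross-checking the low tray.

Call:
arm_command(deltas="0.05 0.02 -2.5 0 0 0 1;0 0 -2.5 0 0 0 1;0 0 -2.5 0 0 0 1;0 0 -2.0 0 0 0 1;0 0 -1.5 0 0 0 1")

```text
clock: 2.9
tool_pos: [532.1, 290.5, 119.7]
eef_rot: [3.139, -0.102, -0.003]
contact_force: [0.2, 0.3, -0.7]
grip_width: 0.997
```

Call:
arm_command(deltas="0 0 -1.5 0 0 0 1;0 0 -1.5 0 0 0 1;0 0 -1.5 0 0 0 1;0 0 -1.0 0 0 0 1;0 0 0 0 0 0 1")

```text
clock: 3.32
tool_pos: [531.8, 290.7, 64.5]
eef_rot: [3.138, -0.101, -0.005]
contact_force: [-0.3, -0.2, 0.1]
grip_width: 1.001
```

Run:
```python
from h import *
rep("lowS",crop("scene",[(112,87),(450,62),(442,508),(62,543)],(125,290),6,28))
st(); snap("scene",(270,120,420,260),5,"s2.png")
```

```text
lowS [ 586.8 -317.6   28. ] sides [142.9 192.2 141.9 193. ] dir deg [np.float64(59.0), np.float64(150.2), np.float64(59.3), np.float64(150.5)]
t 3.32 tcp [531.8 290.7  64.5] jaw deg 86.3 toolz [-0.0034 -0.0018 -1.    ] q [ 0.481  0.623  1.757 -0.     0.766  2.116] F [-0.3 -0.2  0.1] M [-0.03 -0.03  0.  ] g 1.001
```

View pics/s2.png

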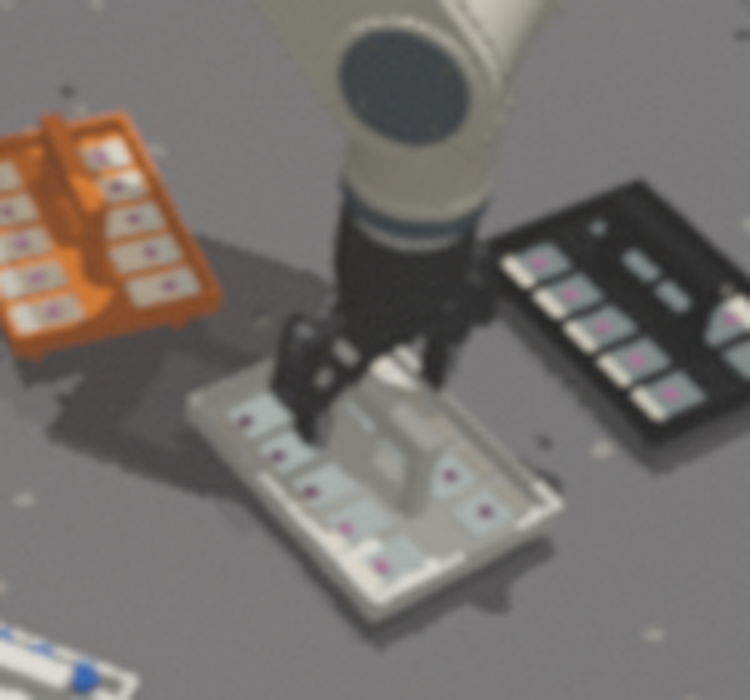

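The jaws straddle the bar (near finger at crop (310,430), far finger at (435,380)). The low tray's pose also agrees to within 2 mm. Closing.

Call:
arm_command(deltas="0 0 0 0 0 0 0.6;0 0 0 0 0 0 0.45;0 0 0 0 0 0 0.35;0 0 0 0 0 0 0.25;0 0 0 0 0 0 0.2", force=60)

```text
clock: 3.78
tool_pos: [533.4, 292.8, 66.9]
eef_rot: [-3.14, 0.099, -0.001]
contact_force: [-0.3, -0.3, -0.1]
grip_width: 0.299
```

Call:
arm_command(deltas="0 0 0 0 0 0 0;0 0 0 0 0 0 0;0 0 0 0 0 0 0;0 0 0 0 0 0 0;0 0 0 0 0 0 0")

```text
clock: 4.2
tool_pos: [533.6, 293.1, 66.7]
eef_rot: [-3.139, 0.099, -0.002]
contact_force: [0.0, 2.8, 3.5]
grip_width: 0.177
```

Run:
```python
from h import *
st(); snap("scene",(270,120,420,260),5,"s3.png")
```

```text
t 4.2 tcp [533.6 293.1  66.7] jaw deg 86.38 toolz [ 1.e-03  8.e-04 -1.e+00] q [0.483 0.621 1.754 0.    0.766 2.116] F [0.  2.8 3.5] M [0.48 0.04 0.02] g 0.177
```

View pics/s3.png

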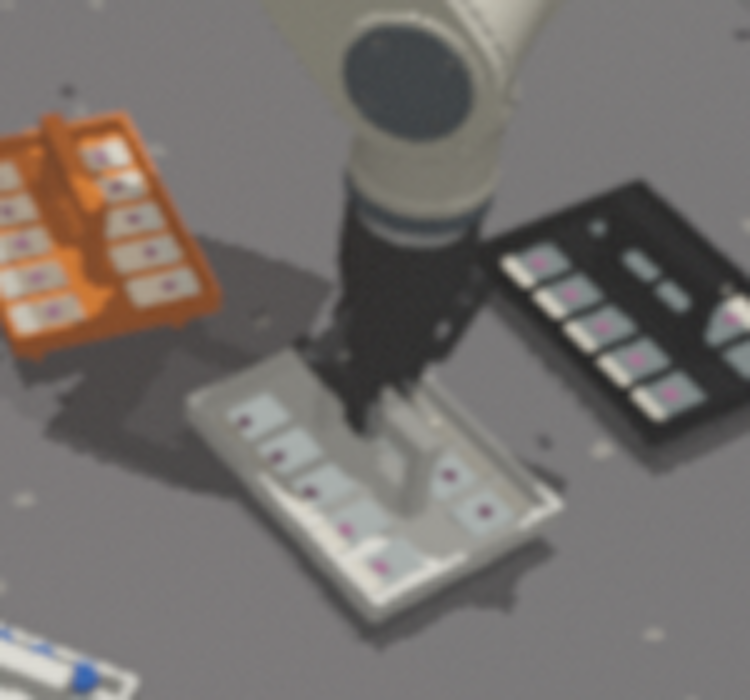

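The fingers closed on 15 mm (the bar is 16 mm). I'm lifting slowly.

Call:
arm_command(deltas="0 0 0.3 0 0 0 0;0 0 0.5 0 0 0 0;0 0 0.8 0 0 0 0;0 0 1.0 0 0 0 0;0 0 1.2 0 0 0 0")

```text
clock: 4.67
tool_pos: [532.5, 292.0, 104.6]
eef_rot: [3.139, -0.099, -0.003]
contact_force: [0.1, -1.0, -5.5]
grip_width: 0.182
```

Call:
arm_command(deltas="0 0 1.5 0 0 0 0;0 0 1.5 0 0 0 0;0 0 1.5 0 0 0 0;0 0 1.5 0 0 0 0;0 0 1.5 0 0 0 0")

```text
clock: 5.08
tool_pos: [533.1, 292.4, 181.2]
eef_rot: [-3.14, 0.099, -0.001]
contact_force: [0.8, 0.5, -6.4]
grip_width: 0.173
```

Call:
arm_command(deltas="0 0 1.5 0 0 0 0;0 0 1.0 0 0 0 0;0 0 0.7 0 0 0 0;0 0 0.3 0 0 0 0;0 0 0 0 0 0 0")

```text
clock: 5.5
tool_pos: [533.3, 292.6, 215.0]
eef_rot: [-3.14, 0.099, -0.001]
contact_force: [1.0, -0.4, -5.3]
grip_width: 0.178
```

Run:
```python
from h import *
st(); snap("scene",(240,60,440,260),3,"s4.png")
```

```text
t 5.5 tcp [533.3 292.6 215. ] jaw deg 86.38 toolz [ 9.e-04  5.e-04 -1.e+00] q [ 0.482  0.417  1.682 -0.     1.042  2.116] F [ 1.  -0.4 -5.3] M [ 0.01 -0.05 -0.01] g 0.178
```

View pics/s4.png

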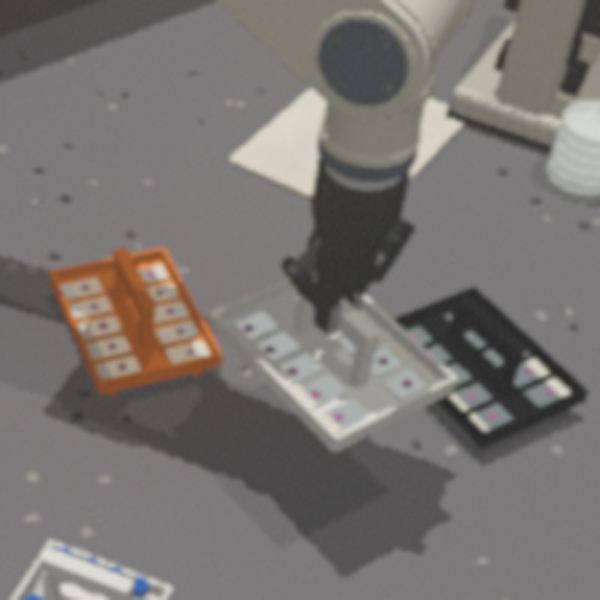

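The tray is held level (moment ≈ 0, weight ≈ 5.3 N), with its pins about 148 mm up. I'm carrying it to the low tray by (+54, -611) mm and -0.454 rad.

Call:
arm_command(deltas="0.07 -0.8 0 0 0 -0.018 0;0.14 -1.6 0 0 0 -0.018 0;0.21 -2.4 0 0 0 -0.018 0;0.25 -2.8 0 0 0 -0.018 0;0.25 -2.8 0 0 0 -0.018 0")

```text
clock: 5.97
tool_pos: [541.7, 186.3, 213.5]
eef_rot: [3.131, -0.242, -0.002]
contact_force: [-0.2, 0.5, -5.4]
grip_width: 0.181
```

Call:
arm_command(deltas="0.25 -2.8 0 0 0 -0.018 0;0.25 -2.8 0 0 0 -0.018 0;0.25 -2.8 0 0 0 -0.018 0;0.25 -2.8 0 0 0 -0.018 0;0.25 -2.8 0 0 0 -0.018 0")

```text
clock: 6.38
tool_pos: [553.9, 45.8, 213.6]
eef_rot: [3.117, -0.385, -0.002]
contact_force: [0.2, -0.5, -7.0]
grip_width: 0.17
```

Call:
arm_command(deltas="0.25 -2.8 0 0 0 -0.018 0;0.25 -2.8 0 0 0 -0.018 0;0.25 -2.8 0 0 0 -0.018 0;0.25 -2.8 0 0 0 -0.018 0;0.25 -2.8 0 0 0 -0.018 0")

```text
clock: 6.8
tool_pos: [566.1, -94.0, 213.6]
eef_rot: [3.097, -0.525, -0.003]
contact_force: [0.7, 0.1, -7.2]
grip_width: 0.175
```

Call:
arm_command(deltas="0.25 -2.8 0 0 0 -0.018 0;0.25 -2.8 0 0 0 -0.018 0;0.25 -2.8 0 0 0 -0.018 0;0.25 -2.8 0 0 0 -0.018 0;0.25 -2.8 0 0 0 -0.018 0")

```text
clock: 7.22
tool_pos: [578.3, -233.9, 213.4]
eef_rot: [3.071, -0.664, -0.003]
contact_force: [0.8, 0.0, -6.6]
grip_width: 0.178
```

Call:
arm_command(deltas="0.25 -2.8 0 0 0 -0.019 0;0.21 -2.4 0 0 0 -0.019 0;0.16 -1.8 0 0 0 -0.019 0;0.1 -1.2 0 0 0 -0.018 0;0.04 -0.5 0 0 0 -0.018 0")

```text
clock: 7.63
tool_pos: [586.7, -320.4, 213.7]
eef_rot: [3.036, -0.807, -0.001]
contact_force: [-0.3, 0.3, -5.6]
grip_width: 0.178
```

Call:
arm_command(deltas="0 0 0 0 0 0 0;0 0 0 0 0 0 0;0 0 0 0 0 0 0")

```text
clock: 7.88
tool_pos: [587.3, -317.1, 214.1]
eef_rot: [-3.037, 0.8, 0.001]
contact_force: [-0.6, 0.9, -5.9]
grip_width: 0.182
```

Run:
```python
from h import *
st(); snap("scene",(60,190,260,420),2.6,"s5.png"); snap("top",(360,80,540,260),3.3,"t5.png")
```

```text
t 7.88 tcp [ 587.3 -317.1  214.1] jaw deg 60.49 toolz [-6.e-04  7.e-04 -1.e+00] q [-0.513  0.504  1.542  0.     1.097  1.573] F [-0.6  0.9 -5.9] M [ 0.03  0.05 -0.  ] g 0.182
```

View pics/s5.png

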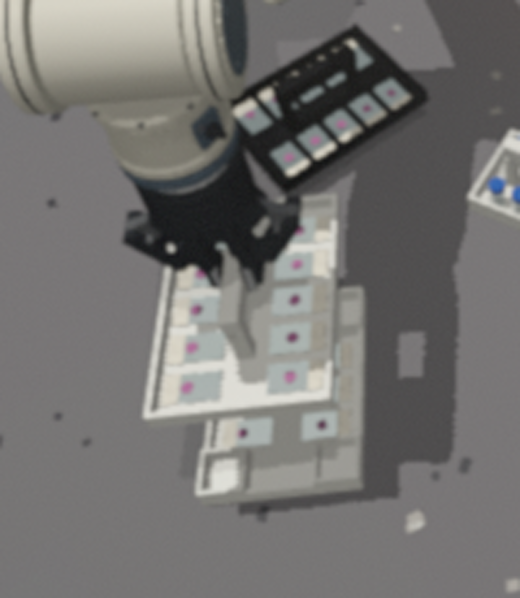

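View pics/t5.png

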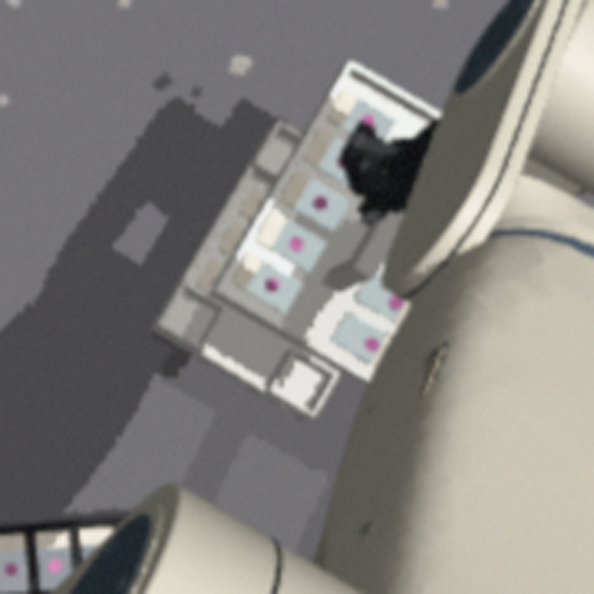

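The tray is level and parallel above the low tray, with its front rim at scene crop (147,418)–(330,402). I'll compare the predicted rim corners with the pictures.

Run:
```python
from h import *
def cor(c,deg,z):
    a=np.radians(deg); x=np.array([np.cos(a),np.sin(a)]);y=np.array([-x[1],x[0]])
    return [np.r_[np.array(c)+sx*95*x+sy*70*y,z] for sx in(1,-1) for sy in(1,-1)]
for c,d,z,n in(((587.0,-317.1),150.5,190.5,"pinned"),((587.5,-318.3),150.4,28,"low")):
    for p in cor(c,d,z):
        s=(px("scene",p)-[60,190]+.5)*2.6; t=(px("top",p)-[360,80]+.5)*3.3
        print(n,p.round(0),"scene",s.round(0),"top",t.round(0))
```

```text
pinned [ 470. -331.  190.] scene [175. 209.] top [391. 396.]
pinned [ 539. -209.  190.] scene [338. 195.] top [213. 291.]
pinned [ 635. -425.  190.] scene [144. 419.] top [524. 163.]
pinned [ 704. -303.  190.] scene [332. 399.] top [348.  61.]
low [ 470. -332.   28.] scene [218. 302.] top [314. 417.]
low [ 539. -211.   28.] scene [362. 288.] top [158. 324.]
low [ 636. -426.   28.] scene [197. 497.] top [433. 212.]
low [ 705. -304.   28.] scene [359. 479.] top [278. 121.]
```

The predictions match the pictures to about 1 mm in both views. I'm lowering to just above the sockets (pin tips ≈ 36 mm).

Call:
arm_command(deltas="0 -0.05 -1.0 0 0 0 0;0 -0.05 -2 0 0 0 0;0 0 -2.2 0 0 0 0;0 0 -2 0 0 0 0;0 0 -1.5 0 0 0 0")

```text
clock: 8.4
tool_pos: [586.7, -318.3, 124.9]
eef_rot: [-3.037, 0.801, 0.003]
contact_force: [-1.2, 0.3, -6.3]
grip_width: 0.174
```

Call:
arm_command(deltas="0 0 -1.0 0 0 0 0;0 0 -0.7 0 0 0 0;0 0 -0.4 0 0 0 0;0 0 0 0 0 0 0;0 0 0 0 0 0 0")

```text
clock: 8.82
tool_pos: [588.0, -319.6, 106.9]
eef_rot: [3.037, -0.802, 0.002]
contact_force: [-0.4, 0.6, -6.3]
grip_width: 0.175
```

Run:
```python
from h import *
st(); snap("scene",(100,260,230,410),4,"s6.png")
```

```text
t 8.82 tcp [ 588.  -319.6  106.9] jaw deg 60.43 toolz [ 9.e-04 -5.e-04 -1.e+00] q [-0.516  0.633  1.598 -0.     0.91   1.571] F [-0.4  0.6 -6.3] M [-0.06 -0.04 -0.02] g 0.175
```

View pics/s6.png

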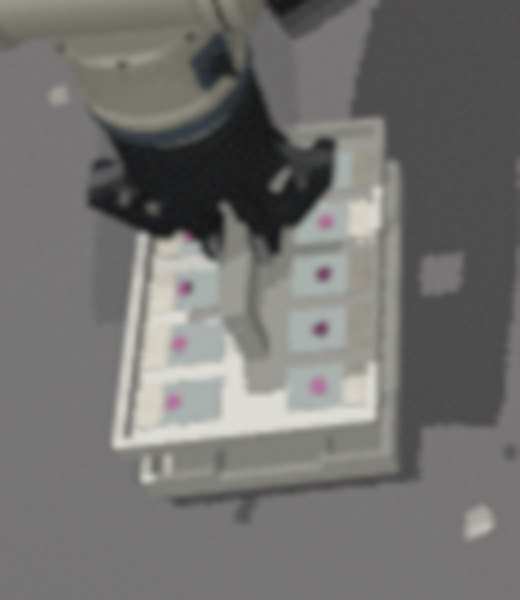

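The tray is aligned over the low one (front rim at crop (115,445)–(375,415), low tray's front edge just below). The remaining drop to TCP 74.7 is about 32 mm, so I'm going slowly and watching the force.

Call:
arm_command(deltas="0 0.05 -0.5 0 0 0 0;0 0 -0.5 0 0 0 0;0 0 -0.5 0 0 0 0;0 0 -0.4 0 0 0 0;0 0 -0.3 0 0 0 0")

```text
clock: 9.28
tool_pos: [587.1, -318.7, 83.5]
eef_rot: [-3.037, 0.802, 0.001]
contact_force: [0.1, 0.1, -5.7]
grip_width: 0.176
```

Call:
arm_command(deltas="0 0 -0.3 0 0 0 0;0 0 -0.2 0 0 0 0;0 0 -0.1 0 0 0 0;0 0 -0.1 0 0 0 0;0 0 0 0 0 0 0")

```text
clock: 9.7
tool_pos: [587.5, -318.9, 77.2]
eef_rot: [-3.037, 0.802, 0.0]
contact_force: [0.8, -0.1, -5.7]
grip_width: 0.179
```

Run:
```python
from h import *
st()
```

```text
t 9.7 tcp [ 587.5 -318.9   77.2] jaw deg 60.42 toolz [-1.e-04  1.e-04 -1.e+00] q [-0.515  0.673  1.607  0.     0.862  1.572] F [ 0.8 -0.1 -5.7] M [ 0.07  0.02 -0.02] g 0.179
```

Call:
arm_command(deltas="0 0 -0.1 0 0 0 0;0 0 -0.1 0 0 0 0;0 0 0 0 0 0 0;0 0 0 0 0 0 0")

```text
clock: 10.03
tool_pos: [587.5, -318.9, 75.3]
eef_rot: [-3.038, 0.802, 0.0]
contact_force: [0.8, -0.8, -6.3]
grip_width: 0.175
```

Call:
arm_command(deltas="0 0 -0.1 0 0 0 0;0 0 0 0 0 0 0;0 0 0 0 0 0 0")

```text
clock: 10.28
tool_pos: [587.7, -318.9, 74.7]
eef_rot: [3.038, -0.802, 0.001]
contact_force: [-1.2, 2.1, -1.6]
grip_width: 0.176
```

Contact came at exactly TCP 74.7. One last small press, then I'll check.

Call:
arm_command(deltas="0 0 -0.05 0 0 0 0;0 0 0 0 0 0 0;0 0 0 0 0 0 0")

```text
clock: 10.53
tool_pos: [587.7, -318.8, 74.6]
eef_rot: [-3.038, 0.802, -0.001]
contact_force: [-1.8, 4.4, 5.1]
grip_width: 0.176
```

Run:
```python
from h import *
st(); snap("scene",(100,260,230,410),4,"s7.png")
```

```text
t 10.53 tcp [ 587.7 -318.8   74.6] jaw deg 60.43 toolz [ 5.e-04 -1.e-04 -1.e+00] q [-0.515  0.676  1.608  0.     0.857  1.572] F [-1.8  4.4  5.1] M [ 0.35  0.41 -0.01] g 0.176
```

View pics/s7.png

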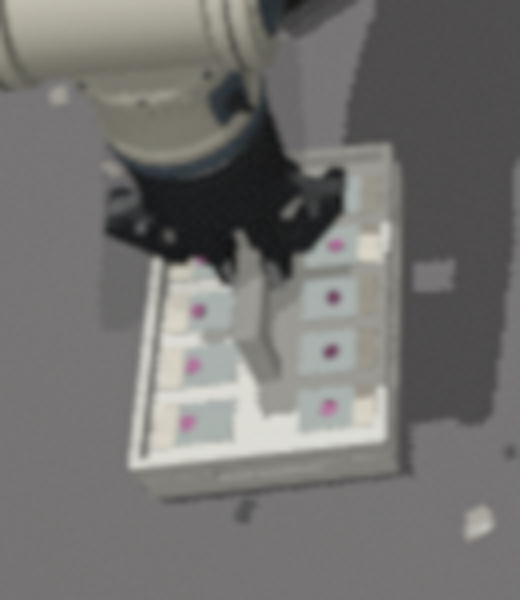

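The tray is nested: the rim at crop (132,467)–(388,440) sits flush over the low tray. Releasing, then rising straight up.

Call:
arm_command(deltas="0 0 0 0 0 0 0.25;0 0 0 0 0 0 0.35;0 0 0 0 0 0 0.5;0 0 0 0 0 0 0.7;0 0 0 0 0 0 0.7")

```text
clock: 11.0
tool_pos: [587.5, -319.1, 73.7]
eef_rot: [3.037, -0.802, 0.0]
contact_force: [-1.4, 0.3, 0.4]
grip_width: 0.697
```

Call:
arm_command(deltas="0 0 0 0 0 0 0.7;0 0 0 0 0 0 0.7;0 0 0.5 0 0 0 0.7;0 0 1 0 0 0 0.7;0 0 1.5 0 0 0 0.7")

```text
clock: 11.42
tool_pos: [586.8, -318.5, 103.8]
eef_rot: [-3.037, 0.802, 0.003]
contact_force: [-0.1, -0.1, -0.1]
grip_width: 0.701
```

Call:
arm_command(deltas="0 0 2.5 0 0 0 0.7;0 0 3 0 0 0 0.7;0 0 3 0 0 0 0.7;0 0 3 0 0 0 0.7;0 0 3 0 0 0 0.7")

```text
clock: 11.83
tool_pos: [587.5, -319.0, 252.3]
eef_rot: [3.037, -0.802, 0.003]
contact_force: [1.2, 0.4, -0.0]
grip_width: 0.694
```

Call:
arm_command(deltas="0 3 1 0 0 0 0.7;0 4 0 0 0 0 0.7;0 4 0 0 0 0 0.7;0 4 0 0 0 0 0.7;0 4 0 0 0 0 0.7")

```text
clock: 12.25
tool_pos: [587.4, -127.4, 261.0]
eef_rot: [-3.037, 0.803, -0.004]
contact_force: [0.1, -0.7, 0.2]
grip_width: 0.702
```

Call:
arm_command(deltas="0 4 0 0 0 0 0.7;0 4 0 0 0 0 0.7;0 4 0 0 0 0 0.7;0 0 0 0 0 0 0.7;0 0 0 0 0 0 0.7")

```text
clock: 12.67
tool_pos: [587.6, -6.8, 260.6]
eef_rot: [-3.039, 0.796, -0.003]
contact_force: [-0.1, -0.1, -0.5]
grip_width: 0.7
```

Run:
```python
from h import *
st(); snap("scene",(105,270,225,400),4.5,"s8.png"); snap("top",(390,90,510,220),4.5,"t8.png"); snap("top",(0,0,560,420),1,"t8f.png")
```

```text
t 12.67 tcp [587.6  -6.8 260.6] jaw deg 60.65 toolz [ 2.1e-03 -1.0e-04 -1.0e+00] q [-0.032  0.335  1.69  -0.     1.114  2.051] F [-0.1 -0.1 -0.5] M [ 0.02  0.   -0.03] g 0.7
```

View pics/s8.png

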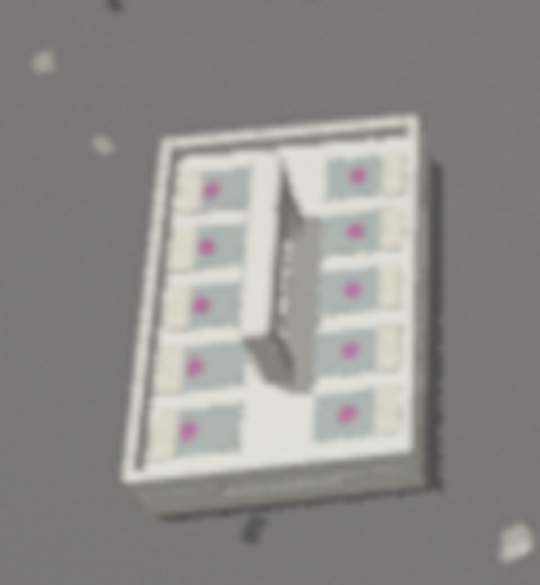

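View pics/t8.png

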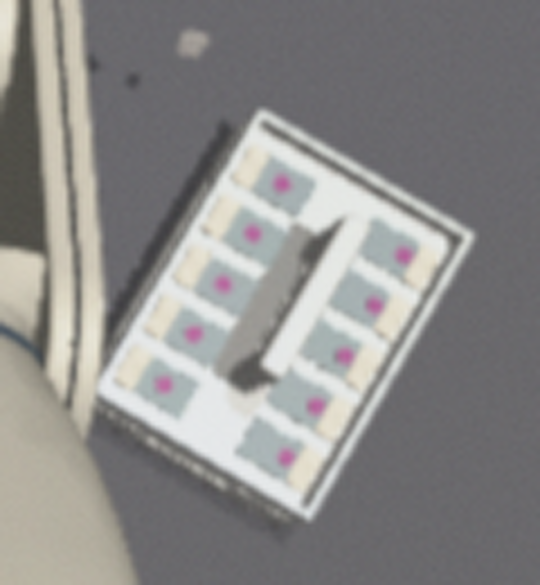

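View pics/t8f.png

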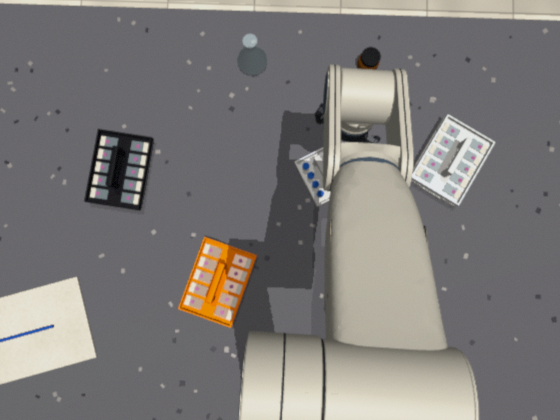

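The tray is nested with its rim fully visible. I'm measuring the rim corners at z = 51: top (262,108), (474,236), (310,520), (99,390); scene (163,138), (418,115), (412,448), (124,480).

Run:
```python
from h import *
for z in (43,51,63):
  print(z);rep("T",crop("top",[(262,108),(474,236),(310,520),(99,390)],(390,90),4.5,z))
  rep("S",crop("scene",[(163,138),(418,115),(412,448),(124,480)],(105,270),4.5,z))
# bench-edge corner of low tray in the scene view, if it is unmoved
for x,y in((95,70),(95,-70),(-95,70),(-95,-70)):
  a=np.radians(150.4);p=[587.5+x*np.cos(a)-y*np.sin(a),-318.3+x*np.sin(a)+y*np.cos(a),0]
  print("bench corner crop scene",((px("scene",p)-[105,270]+.5)*4.5-.5).round(0))
```

```text
43
T [ 589.1 -324.    43. ] sides [140.2 190.3 138.7 189.9] dir deg [np.float64(59.7), np.float64(150.4), np.float64(59.5), np.float64(150.9)]
S [ 581.3 -317.8   43. ] sides [142.3 191.6 141.9 192.4] dir deg [np.float64(60.1), np.float64(150.4), np.float64(60.5), np.float64(150.5)]
51
T [ 587.5 -321.4   51. ] sides [139.4 189.2 137.9 188.8] dir deg [np.float64(59.7), np.float64(150.4), np.float64(59.5), np.float64(150.9)]
S [ 585.6 -318.2   51. ] sides [141.1 190.  140.7 190.8] dir deg [np.float64(60.1), np.float64(150.4), np.float64(60.5), np.float64(150.5)]
63
T [ 585.2 -317.4   63. ] sides [138.1 187.5 136.6 187.1] dir deg [np.float64(59.7), np.float64(150.4), np.float64(59.5), np.float64(150.9)]
S [ 592.1 -318.9   63. ] sides [139.3 187.6 138.9 188.4] dir deg [np.float64(60.1), np.float64(150.4), np.float64(60.5), np.float64(150.5)]
bench corner crop scene [186. 185.]
bench corner crop scene [431. 161.]
bench corner crop scene [151. 518.]
bench corner crop scene [427. 488.]
```

Both cameras agree best at z = 51 (home height). The centre is within 3 mm of the low tray, and the axis is 150.5° against 150.4°. The low tray's bench corners appear at (158,520) and (430,488), as predicted, so it hasn't moved. Handing in.

```bash
python3 -c "
from workcell import bot
print(bot.finish_job())"
```

```text
the job is handed in; nothing more can be done
None
```

I picked up the white pinned tray by its bar, carried it level to the low tray, set it into the four sockets and let go. The arm was clear of everything when I handed the job in at about 12.7 s. `bot.finish_job()` gives no verdict, so what follows is from my own checks.

- **Seating:** Contact came at the expected full-home height (TCP 74.7 mm, contact forces under 7 N). After release, both cameras agreed best with the rim at 51 mm, which is its height when fully home.
- **Alignment:** The centre is within about 3 mm of the low tray's, and the long axes match to about 0.1–0.3°.
- **Low tray:** Its bench corners are where its starting pose predicts, one of them about 7 crop pixels (1.5 image pixels) off.
- **Caddy:** It looks unmoved, but the arm partly hid it in the last picture and I did not measure it again. The carry passed well above it, with the pins about 148 mm up against its 78 mm height.
- **Disagreement:** The two cameras differ by about 2–3 mm on the stacked tray's centre, which is within the calibration and reading error.

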